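# Hang a shelf bracket for inspection and turn the lamp on it

### The arm

A 6-joint arm with a two-finger parallel gripper is mounted at the origin on the work surface. World frame = base frame: x ahead of the robot, y to its left, z up, the work surface at z = 0. Lengths are in m, angles in rad, forces in N, time in s.
With the tool pointing down it reaches from about 0.25 to 0.775 m from the base axis. Payload 4 kg.
Tool frame: the origin (TCP) lies midway between the tips of the shut fingers; the grasp point (between the pads) lies 19 mm behind it (grip_point_offset is the distance from the TCP to the grasp point, in m); z points along the fingers, y is the line along which they close (so a half turn about z gives the same grasp; the last joint's range is limited). The gripper opens to 94 mm and grips with 3 to 60 N. Pads are 16 mm wide; open, the fingers measure 119 mm over their backs; the gripper's body (75 mm by 177 mm) begins 78 mm behind the grasp point.
Start: joints at [-1.439, 0.087, 1.371, -0, 1.684, -0.103], TCP at [0.128, -0.535, 0.206] pointing down, gripper open.
Joint ranges: [-3.1, 3.1], [-0.76, 2.03], [0.27, 2.55], [-1.08, 4.22], [0.17, 2.65], [-2.57, 2.57]. Speed limits (rad/s): [2.79, 2.79, 3.14, 3.14, 3.14, 3.14].

### API

Orientations are given as [roll, pitch, yaw] about the fixed x, y, z axes, in that order (R = Rz(yaw) Ry(pitch) Rx(roll)).
In Python, from bench import * gives the robot as it stands.
- The arm moves only by the tool carry_out, never from a script. Its argument "commands" is a list of rows, each a list of 6 numbers: the shift along the tool's x, y, z in m, then the turn, a rotation vector about the tool's x, y, z in rad. In form: [[tx, ty, tz, rx, ry, rz], ...]. A call has exactly 5 rows; each row is the pose to reach, as a shift and turn from the pose commanded when the call began, along the tool's axes at that moment; what a row does not reach only later rows make up. A row lasts 1/10 s, in which the tool goes at most 50 mm and 8.59 degrees, less where a joint would pass 70% of its speed; a pose out of reach is approached as far as the arm can. A call with a gripper value outside its range is refused whole. "jaw" is the opening, from 0 (shut) to 1 (fully open), set as the call begins (left out, the last holds). The fingers move at their own pace and stop on an object; the grip force is fixed at half the most. Time passes only in rows, so rows that repeat a pose let the fingers close, or fill a call up. It gives the time, the measured TCP pose, the force, the opening and the grip force at its end, in the units of the state.
- get_obs(): the state, without advancing time (a new reading comes with each control period).
- snapshot(name): name is "scene" or "top"; returns a dict with "img" (420x560x3 uint8, red, green, blue), "range_z" (420x560 float32, m along the optical axis (not along the pixel's ray), 0 where there is no reading), "fx", "fy", "cx", "cy" (pixels), "R" (3x3) and "t" (3): a world point X has camera coordinates R X + t. Camera axes: x right, y down, z forward; pixel columns grow to the right and rows downward; lengths in m; the calibration is good to about 2 mm. A picture is of the moment at which its call begins.
- close_job(): hands the job in; it is judged then, once.
The state is a dict: "time": time; "joint_positions": joint angles; "qvel": joint speeds; "joint_torque": joint torques, N m; "tool_pos": TCP position; "ee_rot": TCP orientation; "wrist_force": force on the tool from outside, world axes, zero at the start; "wrist_torque": the same for the moment, N m; "width": finger opening in m; "finger_force": force on a finger pad.
Only numpy, scipy, OpenCV 4.12 (cv2) and the standard library are available. Lean on these libraries where they do the work, as an engineer would, in place of code of your own. Each camera call takes 0.05 s, during which the arm holds its last target. There are 200 camera calls.

### The job

Set the tall shelf bracket up for its goods-in check: pick up the bracket with the big round hole and hang it by that hole on the peg of the stand, let go so that it hangs still and clear of the bench, then turn the panel lamp on its swivel until its white face points straight at the hung bracket. Leave the shorter bracket and the other loose things where they are.

Things in the scene. Friction and masses are not known exactly. Their poses are not given: they have to be found in the camera images.
- bracket: tall dark steel L-shaped bracket, about 350 g, standing on its foot. Leg 60 wide (y) x 160 tall (z) x 5 thick (x = -2.5 to 2.5); foot 50 long, 5 thick, from the leg's lower edge towards -x. Origin at bench level under the middle of the leg. One round hole, 31 across, goes through the leg along x, its centre 100 above the origin (60 below the top edge)
- eye (a point): centre of the tall bracket's round hole; axes as the bracket's
- stand: fixed stand: base plate 130 x 120 x 10, square aluminium post 40 x 40 up to z 211, one round steel peg, 10 thick, from the post's front face along the stand's -x. Its centre line leaves the post at x -20, z 200, rises gently (12 degrees) to x -80, z 213, then the last 12 turn up at 45 degrees. Origin: under the post's centre, at bench level; z up
- peg_mid (a point): point on the peg's centre line in the middle of its straight part, 50 in front of the post's axis, 206 above the bench; axes as the stand's (peg points to -x)
- peg_tip (a point): end point of the peg's centre line, 88 in front of the post's axis, 221.5 above the bench (the rounded end goes 5 further)
- lamp_face (a point): centre of the lamp panel's white front face, 180 above the bench; x points out of the face along the light, z up. The panel is a black slab 140 wide (y) x 110 tall x 16 thick on a short post with a round base 110 across; the vertical swivel axis runs through the panel's middle, 8 behind this point
- lamp_top (a point): middle of the panel's top edge, on the swivel axis, 235 above the bench; x along the light, the panel is 16 thick along x here and can be pinched from above
- lamp_head (a joint): swivel angle of the lamp panel about the vertical, rad, growing anticlockwise seen from above, range -1.9 to 1.9; stiff (0.12 N m), stays where it is left
- short_bracket: a shorter dark steel angle bracket, upright leg 60 wide x 100 tall x 5 thick with two small 10 mm holes, foot 50; bystander. Origin under the middle of its upright leg
- mug: blue ceramic mug, 80 across, 90 tall, bystander; origin centre of its underside
- tape: roll of yellow tape lying flat, 110 across, 48 tall, bystander; origin centre of its underside
- screwdriver: screwdriver 200 long lying on the bench, bystander; origin near its middle
- carton: closed cardboard carton 160 x 120 x 80 tall, bystander; origin centre of its underside
- marker: blue marker pen 130 long, 16 thick, lying on the bench, bystander; origin at its middle, on its underside
Things that resemble listed ones, but are neither listed nor needed, are in the scene too. Leave any green look-alike of the bracket alone.

How it is judged:
By the outcome, as a careful person would: the job done as asked, in the order asked, and still so for the second after the job is handed in, with the robot touching nothing.
It also fails if it takes over 58 s, if anything falls off the work surface, if the arm or the gripper's body presses on something with over 40 N, if the wrist force passes 120 N, or if a joint passes its speed limit or range.

## Working session

There is one attempt and no reset: what is moved stays moved. The work goes in short steps, Python scripts to look and compute and a tool call to move; the robot and the scene stay as the last step left them, time stands still between calls to the robot, and variables do not carry over. Pictures are saved under pics/ and viewed, at most 10 in all, crops included, and the job is handed in when it is done.

Besides the shell and the picture viewer there is one more tool, called after "Emit:" by a JSON object that holds its "name" and its "arguments", one argument or row to a line. carry_out: Moves the arm, as the interface text tells. Its arguments: {"type":"object","properties":{"commands":{"type":"array","items":{"type":"array","items":{"type":"number"}}},"jaw":{"type":"number"}},"required":["commands"]}

```bash
ls; mkdir -p pics
cat > h.py <<'E'
import numpy as np,cv2
from scipy.spatial.transform import Rotation as Rot
from bench import *
def cloud(s):
    z=s["range_z"].astype(float);v,u=np.mgrid[:z.shape[0],:z.shape[1]]
    c=np.stack([(u-s["cx"])/s["fx"]*z,(v-s["cy"])/s["fy"]*z,z],-1)
    P=(c-np.array(s["t"]))@np.array(s["R"]); P[z==0]=np.nan
    return P
def px(s,X):
    c=np.array(s["R"])@np.array(X)+np.array(s["t"]);return c[0]/c[2]*s["fx"]+s["cx"],c[1]/c[2]*s["fy"]+s["cy"]
E
python3 - <<'E'
from h import *
o=get_obs();print({k:np.round(v,3) for k,v in o.items()})
for n in("scene","top"):
    s=snapshot(n);cv2.imwrite(f"pics/{n}0.png",s["img"][:,:,::-1]);np.save(f"{n}0.npy",s,allow_pickle=True)
    print(n,s["fx"],-np.array(s["R"]).T@np.array(s["t"]),np.round(s["R"],2).tolist())
E
```

```text
pics
{'time': np.float64(0.0), 'joint_positions': array([-1.439,  0.088,  1.372,  0.   ,  1.684, -0.103]), 'qvel': array([ 0.001, -0.001,  0.002, -0.001,  0.001, -0.001]), 'joint_torque': array([ 1.0000e-03, -3.4018e+01, -3.0243e+01,  7.2000e-02,  3.3000e-02,
       -0.0000e+00]), 'tool_pos': array([ 0.128, -0.534,  0.204]), 'ee_rot': array([-3.139, -0.   ,  0.235]), 'wrist_force': array([ 0.973, -0.618, -1.03 ]), 'wrist_torque': array([-0.017, -0.039, -0.019]), 'finger_force': np.float64(0.0), 'width': np.float64(0.094)}
scene 380.1414894582247 [1.06177254 0.67249323 0.88084166] [[-0.77, 0.64, -0.0], [0.44, 0.52, -0.73], [-0.47, -0.56, -0.68]]
top 507.464765127784 [0.45299211 0.07824096 1.243338  ] [[0.01, -1.0, 0.02], [-1.0, -0.02, -0.09], [0.09, -0.02, -1.0]]
```

View pics/scene0.png

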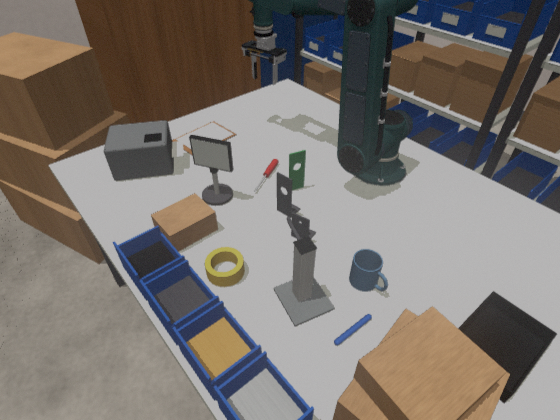

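View pics/top0.png

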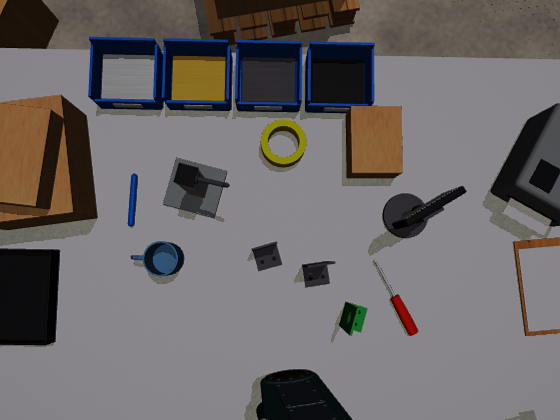

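Run:
```python
from h import *
S={n:np.load(n+"0.npy",allow_pickle=True).item() for n in("scene","top")}
t=S["top"];P=cloud(t)
def st(name,s,P,r,zmin,zmax=.5):
    u0,u1,v0,v1=r;Q=P[v0:v1,u0:u1].reshape(-1,3);Q=Q[(Q[:,2]>zmin)&(Q[:,2]<zmax)]
    rect=cv2.minAreaRect(Q[:,:2].astype(np.float32)*1000)
    print(name,len(Q),"zmax",np.nanmax(Q[:,2]).round(4),"zmed",np.median(Q[:,2]).round(4),"rect",np.round(rect[0],1),np.round(rect[1],1),round(rect[2],1));return Q
for nm,r in(("A",(245,290,235,275)),("B",(295,340,255,292)),("G",(335,370,297,340))):
    st(nm+" all",t,P,r,.02); 
    st(nm+" top",t,P,r,.085); st(nm+" top tall",t,P,r,.145) if nm!="A" else 0
st("post",t,P,(165,235,155,220),.195);st("posttop",t,P,(165,205,155,195),.205,.2155)
st("base",t,P,(160,235,150,220),.005,.015)
st("lamp",t,P,(380,470,180,240),.22)
st("lampbase",t,P,(380,470,180,240),.005,.05)
s=S["scene"];c=np.hstack([cv2.resize(s["img"][165:245,255:335],(560,560),interpolation=2)]);c=cv2.resize(c,(400,400))
d=cv2.resize(t["img"][230:300,240:345],(400,267),interpolation=2)
out=np.zeros((400,800,3),np.uint8);out[:,:400]=c;out[:267,400:]=d
out=np.clip(out.astype(int)*2,0,255).astype(np.uint8)
cv2.imwrite("pics/c1.png",out[:,:,::-1])
```

```text
A all 77 zmax 0.1041 zmed 0.0983 rect [484.9  82.7] [ 5.  58.5] 16.8
A top 62 zmax 0.1041 zmed 0.099 rect [484.9  82.7] [ 5.  58.5] 16.8
B all 111 zmax 0.1627 zmed 0.1571 rect [445.8 -39.6] [ 5.2 59.9] 9.3
B top 90 zmax 0.1627 zmed 0.1582 rect [445.7 -39.6] [ 5.1 59.9] 9.3
B top tall 71 zmax 0.1627 zmed 0.1588 rect [445.7 -39.6] [ 5.  59.9] 9.4
G all 382 zmax 0.1651 zmed 0.1098 rect [ 326.6 -110.6] [ 6.6 60.2] 74.8
G top 237 zmax 0.1651 zmed 0.141 rect [ 326.6 -110.7] [ 6.6 60. ] 74.5
G top tall 107 zmax 0.1651 zmed 0.1584 rect [ 326.5 -110.7] [ 6.3 59.7] 74.8
post 604 zmax 0.2293 zmed 0.2107 rect [615.9 210.3] [113.5  42.2] 75.0
posttop 459 zmax 0.2154 zmed 0.2105 rect [623.  235.7] [61.  42.1] 75.8
base 1676 zmax 0.015 zmed 0.0095 rect [635.  253.7] [170.9 174.9] 1.1
lamp 603 zmax 0.2397 zmed 0.2342 rect [ 566.9 -261.2] [ 17.  140.1] 31.3
lampbase 1152 zmax 0.0485 zmed 0.0136 rect [ 581.6 -312.8] [217.7 143.3] 89.0
```

View pics/c1.png

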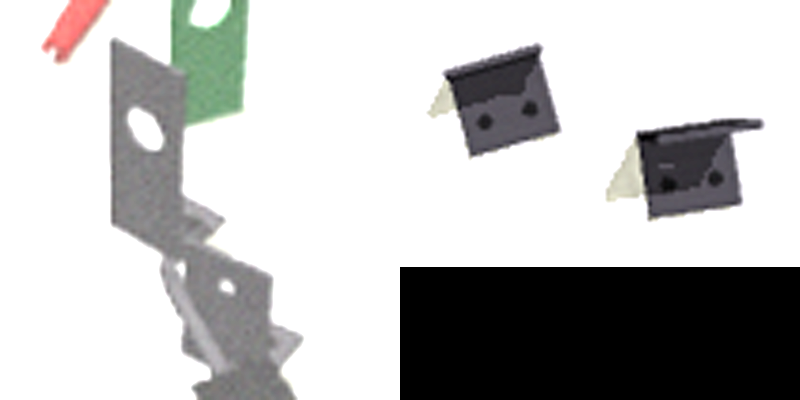

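Candidates, in scene / top pixels:
- **Dark bracket B:** (285,195) / (317,270). It measures 160 mm high with one big hole, so it is the one meant.
- **Dark bracket A:** (300,228) / (267,255). It is 100 mm high with two small holes, so it is the short bystander.
- **Green bracket:** (298,170) / (352,318). It is a look-alike and stays where it is.

The crop confirms B. The lamp's light face is visible from the scene camera, so its normal is about +31°.

```bash
cat >> h.py <<'E'
import sys
def rel(a,b):
    "commanded (x,y,z,yaw) tool-down a -> b as tool-frame row"
    d=np.array(b)-np.array(a);c,s=np.cos(a[3]),np.sin(a[3])
    return np.round([c*d[0]+s*d[1],s*d[0]-c*d[1],-d[2],0,0,-d[3]],4).tolist()
E
python3 - <<'E'
from h import *
t=np.load("top0.npy",allow_pickle=True).item();P=cloud(t)
Q=P[150:225,160:240].reshape(-1,3);Q=Q[(Q[:,2]>.195)&(Q[:,2]<.235)]
pc=np.array([.6253,.2456]);d=np.array([np.cos(np.radians(75)),np.sin(np.radians(75))]);n=np.array([-d[1],d[0]])
L=(Q[:,:2]-pc)@d;W=(Q[:,:2]-pc)@n
for a in range(-95,25,10):
    m=(L*1000>a)&(L*1000<a+10)
    if m.any():print(a,m.sum(),np.round([W[m].mean()*1e3,W[m].min()*1e3,W[m].max()*1e3,np.median(Q[m,2])*1e3],1))
print(L.min(),L.max())
s0=(.128,-.535,.206,.235);a=(.4457,-.0396,.26,1.733);print(rel(s0,a),rel(a,(a[0],a[1],.135,a[3])))
s=np.load("scene0.npy",allow_pickle=True).item();P=cloud(s);Q=P[140:165,198:224].reshape(-1,3);Q=Q[np.isfinite(Q[:,0])]
print(Q.mean(0),np.linalg.svd(Q-Q.mean(0))[2][2],s["img"][153,211])
E
```

```text
-95 17 [ -0.8  -4.7   3.  224.1]
-85 24 [ -0.8  -6.1   3.3 217.7]
-75 21 [ -0.9  -6.3   3.2 214.4]
-65 24 [ -0.5  -6.3   3.8 211.9]
-55 22 [ -0.5  -4.8   3.7 210.5]
-45 23 [ -0.3  -5.5   4.3 207.2]
-35 27 [-1.000e-01 -9.600e+00  1.060e+01  2.056e+02]
-25 94 [  0.4 -20.9  20.6 210.4]
-15 98 [-1.000e-01 -2.090e+01  2.070e+01  2.106e+02]
-5 100 [ -0.  -21.   20.8 210.6]
5 102 [ -0.3 -21.1  20.8 210.6]
15 52 [  0.6 -21.   21.  210.6]
-0.0932231587567845 0.020247399153214093
[0.4243, -0.4078, -0.054, 0.0, 0.0, -1.498] [0.0, 0.0, 0.125, 0.0, 0.0, -0.0]
[ 0.57148163 -0.25530581  0.18918047] [-0.88362096 -0.41181586  0.2227593 ] [115 115 109]
```

Run:
```python
from h import *
s=np.array((.128,-.535,.206,.235));a=np.array((.4457,-.0396,.26,1.733))
for k in range(3): print(rel(s+(a-s)*k/3,s+(a-s)*(k+1)/3))
```

```text
[0.1414, -0.1359, -0.018, 0.0, 0.0, -0.4993]
[0.1893, -0.0516, -0.018, 0.0, 0.0, -0.4993]
[0.1909, 0.0453, -0.018, 0.0, 0.0, -0.4993]
```

Emit:
{"name": "carry_out", "arguments": {
  "commands": [
    [0.0283, -0.0272, -0.0036, 0, 0, -0.1],
    [0.0566, -0.0544, -0.0072, 0, 0, -0.2],
    [0.0849, -0.0816, -0.0108, 0, 0, -0.3],
    [0.1132, -0.1087, -0.0144, 0, 0, -0.4],
    [0.1414, -0.1359, -0.018, 0, 0, -0.4993]
  ],
  "jaw": 1
}}

```text
time: 0.6
tool_pos: [0.2343, -0.3682, 0.2231]
ee_rot: [-3.141, -0.0, 0.738]
wrist_force: [-0.1, -1.0, 0.4]
width: 0.0942
finger_force: 0.0
```

Emit:
{"name": "carry_out", "arguments": {
  "commands": [
    [0.038, -0.0103, -0.0036, 0, 0, -0.1],
    [0.0757, -0.0206, -0.0072, 0, 0, -0.2],
    [0.1136, -0.031, -0.0108, 0, 0, -0.3],
    [0.1514, -0.0413, -0.0144, 0, 0, -0.4],
    [0.1893, -0.0516, -0.018, 0, 0, -0.4993]
  ]
}}

```text
time: 1.1
tool_pos: [0.3402, -0.2031, 0.2413]
ee_rot: [-3.141, -0.0, 1.237]
wrist_force: [0.2, -0.6, -0.3]
width: 0.094
finger_force: 0.0
```

Emit:
{"name": "carry_out", "arguments": {
  "commands": [
    [0.038, 0.009, -0.0036, 0, 0, -0.1],
    [0.0764, 0.0181, -0.0072, 0, 0, -0.2],
    [0.1145, 0.0272, -0.0108, 0, 0, -0.3],
    [0.1527, 0.0362, -0.0144, 0, 0, -0.4],
    [0.1909, 0.0453, -0.018, 0, 0, -0.4993]
  ]
}}

```text
time: 1.6
tool_pos: [0.4462, -0.038, 0.2592]
ee_rot: [-3.141, 0.0, 1.737]
wrist_force: [0.3, -0.3, 1.0]
width: 0.0942
finger_force: 0.0
```

Emit:
{"name": "carry_out", "arguments": {
  "commands": [
    [0, 0, 0.03, 0, 0, 0],
    [0, 0, 0.06, 0, 0, 0],
    [0, 0, 0.09, 0, 0, 0],
    [0, 0, 0.11, 0, 0, 0],
    [0, 0, 0.125, 0, 0, 0]
  ]
}}

```text
time: 2.1
tool_pos: [0.4445, -0.0392, 0.132]
ee_rot: [-3.138, -0.001, 1.733]
wrist_force: [0.7, -0.3, 0.2]
width: 0.0936
finger_force: 0.0
```

Emit:
{"name": "carry_out", "arguments": {
  "commands": [
    [0, 0, 0, 0, 0, 0],
    [0, 0, 0, 0, 0, 0],
    [0, 0, 0, 0, 0, 0],
    [0, 0, 0, 0, 0, 0],
    [0, 0, 0, 0, 0, 0]
  ],
  "jaw": 0
}}

```text
time: 2.6
tool_pos: [0.4463, -0.0397, 0.1354]
ee_rot: [3.14, 0.001, 1.733]
wrist_force: [-0.1, -0.4, 0.0]
width: 0.0573
finger_force: 0.0
```

Emit:
{"name": "carry_out", "arguments": {
  "commands": [
    [0, 0, 0, 0, 0, 0],
    [0, 0, 0, 0, 0, 0],
    [0, 0, 0, 0, 0, 0],
    [0, 0, -0.005, 0, 0, 0],
    [0, 0, -0.012, 0, 0, 0]
  ],
  "jaw": 0
}}

```text
time: 3.1
tool_pos: [0.4455, -0.0396, 0.1465]
ee_rot: [-3.141, -0.0, 1.733]
wrist_force: [-0.6, -0.6, 0.4]
width: 0.0174
finger_force: 0.0
```

Run:
```python
from h import *
a=np.array((.4457,-.0396,.147,1.733))
pc=np.array([.6253,.2456]);d=np.array([np.cos(np.radians(75)),np.sin(np.radians(75))])
def st(x,hz): p=pc+d*x; return np.array((p[0],p[1],hz+.035,1.733+np.radians(65.7)))
u=a+[0,0,.118,0]
W=[a,u]
b=st(-.15,.226)
W+=[u+(b-u)/3,u+(b-u)*2/3,b,st(-.11,.222),st(-.083,.2145),st(-.05,.2065),st(-.05,.196)]
for p,q in zip(W,W[1:]):print(np.round(q,3),rel(p,q))
```

```text
[ 0.446 -0.04   0.265  1.733] [0.0, 0.0, -0.118, 0.0, 0.0, -0.0]
[0.493 0.007 0.264 2.115] [0.0386, 0.0539, 0.0013, 0.0, 0.0, -0.3822]
[0.54  0.054 0.262 2.497] [0.0157, 0.0644, 0.0013, 0.0, 0.0, -0.3822]
[0.586 0.101 0.261 2.88 ] [-0.0094, 0.0656, 0.0013, 0.0, 0.0, -0.3822]
[0.597 0.139 0.257 2.88 ] [0.0, 0.04, 0.004, 0.0, 0.0, -0.0]
[0.604 0.165 0.25  2.88 ] [0.0, 0.027, 0.0075, 0.0, 0.0, -0.0]
[0.612 0.197 0.242 2.88 ] [0.0, 0.033, 0.008, 0.0, 0.0, -0.0]
[0.612 0.197 0.231 2.88 ] [0.0, 0.0, 0.0105, 0.0, 0.0, -0.0]
```

Emit:
{"name": "carry_out", "arguments": {
  "commands": [
    [0, 0, 0.006, 0, 0, 0],
    [0, 0, 0.012, 0, 0, 0],
    [0, 0, 0.012, 0, 0, 0],
    [0, 0, 0.012, 0, 0, 0],
    [0, 0, 0.012, 0, 0, 0]
  ],
  "jaw": 0.25
}}

```text
time: 3.6
tool_pos: [0.4457, -0.0396, 0.1343]
ee_rot: [-3.141, -0.0, 1.733]
wrist_force: [0.2, -0.1, -1.0]
width: 0.0235
finger_force: 0.0
```

Emit:
{"name": "carry_out", "arguments": {
  "commands": [
    [0, 0, 0, 0, 0, 0],
    [0, 0, 0, 0, 0, 0],
    [0, 0, 0, 0, 0, 0],
    [0, 0, 0, 0, 0, 0],
    [0, 0, 0, 0, 0, 0]
  ],
  "jaw": 0
}}

```text
time: 4.1
tool_pos: [0.4455, -0.0397, 0.1346]
ee_rot: [-3.141, 0.0, 1.733]
wrist_force: [-1.8, 0.2, 1.4]
width: 0.005
finger_force: 30.0
```

Emit:
{"name": "carry_out", "arguments": {
  "commands": [
    [0, 0, 0, 0, 0, 0],
    [0, 0, 0, 0, 0, 0],
    [0, 0, -0.003, 0, 0, 0],
    [0, 0, -0.007, 0, 0, 0],
    [0, 0, -0.012, 0, 0, 0]
  ],
  "jaw": 0
}}

```text
time: 4.6
tool_pos: [0.4456, -0.0395, 0.1462]
ee_rot: [-3.141, -0.0, 1.733]
wrist_force: [0.5, -0.1, -3.5]
width: 0.0049
finger_force: 30.0
```

Emit:
{"name": "carry_out", "arguments": {
  "commands": [
    [0, 0, -0.02, 0, 0, 0],
    [0, 0, -0.045, 0, 0, 0],
    [0, 0, -0.075, 0, 0, 0],
    [0, 0, -0.1, 0, 0, 0],
    [0, 0, -0.118, 0, 0, 0]
  ]
}}

```text
time: 5.1
tool_pos: [0.4464, -0.0396, 0.2668]
ee_rot: [3.139, 0.001, 1.733]
wrist_force: [0.8, -0.5, -2.4]
width: 0.0048
finger_force: 30.0
```

Emit:
{"name": "carry_out", "arguments": {
  "commands": [
    [0.0077, 0.0108, 0, 0, 0, -0.0764],
    [0.0154, 0.0216, 0.0005, 0, 0, -0.1529],
    [0.0232, 0.0323, 0.0008, 0, 0, -0.2293],
    [0.0309, 0.0431, 0.001, 0, 0, -0.3058],
    [0.0386, 0.0539, 0.0013, 0, 0, -0.3822]
  ]
}}

```text
time: 5.6
tool_pos: [0.4933, 0.0076, 0.2632]
ee_rot: [3.141, 0.0, 2.118]
wrist_force: [0.8, 1.5, -2.0]
width: 0.0049
finger_force: 30.0
```

Emit:
{"name": "carry_out", "arguments": {
  "commands": [
    [0.0031, 0.0129, 0, 0, 0, -0.0764],
    [0.0063, 0.0258, 0.0005, 0, 0, -0.1529],
    [0.0094, 0.0386, 0.0008, 0, 0, -0.2293],
    [0.0126, 0.0515, 0.001, 0, 0, -0.3058],
    [0.0157, 0.0644, 0.0013, 0, 0, -0.3822]
  ]
}}

```text
time: 6.1
tool_pos: [0.5403, 0.0545, 0.2618]
ee_rot: [3.141, 0.0, 2.5]
wrist_force: [-0.1, -0.4, -3.5]
width: 0.0045
finger_force: 30.0
```

Emit:
{"name": "carry_out", "arguments": {
  "commands": [
    [-0.0019, 0.0131, 0, 0, 0, -0.0764],
    [-0.0038, 0.0262, 0.0005, 0, 0, -0.1529],
    [-0.0056, 0.0394, 0.0008, 0, 0, -0.2293],
    [-0.0075, 0.0525, 0.001, 0, 0, -0.3058],
    [-0.0094, 0.0656, 0.0013, 0, 0, -0.3822]
  ]
}}

```text
time: 6.6
tool_pos: [0.5872, 0.1013, 0.2604]
ee_rot: [3.142, -0.0, 2.883]
wrist_force: [-0.1, 0.0, -2.6]
width: 0.0051
finger_force: 30.0
```

Run:
```python
from h import *
o=get_obs();print(np.round(o["tool_pos"],4),np.round(o["ee_rot"],3),o["wrist_force"],o["width"])
s=snapshot("scene");P=cloud(s);np.save("scene1.npy",s,allow_pickle=True)
c=cv2.resize(s["img"][130:310,210:410],(800,720),interpolation=2)[:600]
cv2.imwrite("pics/s1.png",np.clip(c.astype(int)*1.7,0,255).astype(np.uint8)[:,:,::-1])
```

```text
[0.5872 0.1013 0.2604] [ 3.142 -0.     2.883] [-0.12344997  0.02074772 -2.56156162] 0.005131921488759795
```

View pics/s1.png

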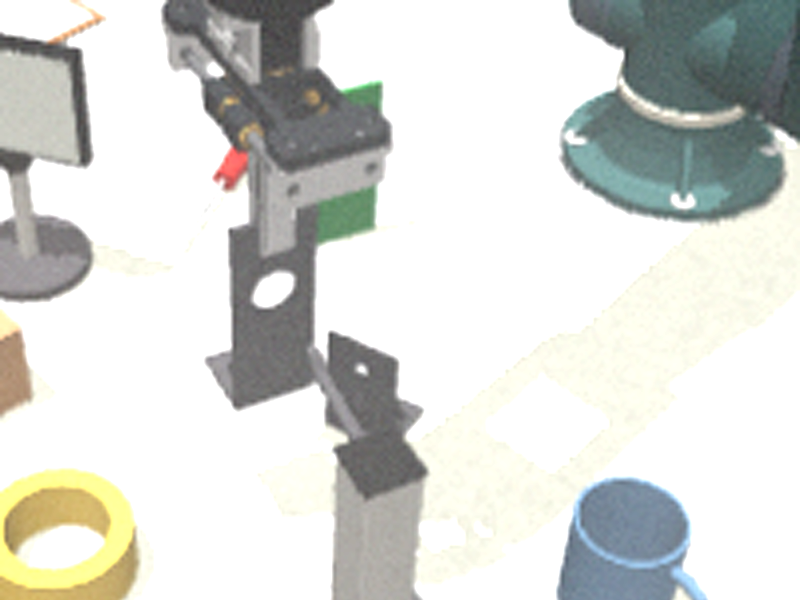

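The bracket hangs straight in the fingers. Its hole shows at crop (273,288), about scene (278,202), with the foot away from the post. I'll check the hole's position with rays before inserting.

Run:
```python
from h import *
s=np.load("scene1.npy",allow_pickle=True).item()
pc=np.array([.6253,.2456]);d=np.array([np.cos(np.radians(75)),np.sin(np.radians(75))])
p=pc-.15*d;print(px(s,(*p,.226)))
g=s["img"].min(2);g=cv2.resize(g[190:216,264:292],None,fx=8,fy=8,interpolation=cv2.INTER_LINEAR)
m=(g>85).astype(np.uint8);n,l,st,c=cv2.connectedComponentsWithStats(m)
R=np.array(s["R"]);C=-R.T@np.array(s["t"])
for i in range(1,n):
    if 200<st[i,4]<12000:
        u,v=(c[i]+.5)/8-.5+[264,190];r=R.T@[(u-s["cx"])/s["fx"],(v-s["cy"])/s["fy"],1]
        k=((np.r_[p,0]-C)[:2]@d)/(r[:2]@d);X=C+k*r
        print(st[i],u,v,X,(X[:2]-p)@[-d[1],d[0]],X[2]-.226)
```

```text
(np.float64(277.70944014116594), np.float64(201.54355368554042))
[   0    0   34  208 6746] 265.5336680996146 202.87153498369403 [0.61967716 0.09181521 0.2342591 ] -0.03437118221267584 0.008259100158497595
[  90    0   68   32 1629] 278.38608809085326 191.1005601596071 [0.58456004 0.10122481 0.26066708] 0.001984730996910363 0.03466707808378497
[ 191    0   33  208 6145] 289.62348454027665 203.14531122864116 [0.55269712 0.10976246 0.20729235] 0.03497165574245581 -0.01870765243359021
[  69   58   92   81 5406] 277.8799944506104 201.83971513133557 [0.58600657 0.10083722 0.22478973] 0.00048717403794960217 -0.0012102700624952167
```

Emit:
{"name": "carry_out", "arguments": {
  "commands": [
    [0, 0.012, 0.001, 0, 0, 0],
    [0, 0.024, 0.002, 0, 0, 0],
    [0, 0.034, 0.003, 0, 0, 0],
    [0, 0.04, 0.004, 0, 0, 0],
    [0, 0.04, 0.004, 0, 0, 0]
  ]
}}

```text
time: 7.15
tool_pos: [0.5969, 0.1403, 0.2562]
ee_rot: [-3.141, -0.001, 2.88]
wrist_force: [-0.7, -0.6, -2.8]
width: 0.0046
finger_force: 30.0
```

Emit:
{"name": "carry_out", "arguments": {
  "commands": [
    [0, 0.007, 0.001, 0, 0, 0],
    [0, 0.014, 0.002, 0, 0, 0],
    [0, 0.021, 0.0045, 0, 0, 0],
    [0, 0.027, 0.0075, 0, 0, 0],
    [0, 0.027, 0.0075, 0, 0, 0]
  ]
}}

```text
time: 7.65
tool_pos: [0.6038, 0.1663, 0.248]
ee_rot: [-3.141, -0.002, 2.88]
wrist_force: [-0.7, 0.7, -2.9]
width: 0.0049
finger_force: 30.0
```

Emit:
{"name": "carry_out", "arguments": {
  "commands": [
    [0, 0.008, 0.002, 0, 0, 0],
    [0, 0.016, 0.004, 0, 0, 0],
    [0, 0.025, 0.006, 0, 0, 0],
    [0, 0.033, 0.008, 0, 0, 0],
    [0, 0.033, 0.008, 0, 0, 0]
  ]
}}

```text
time: 8.15
tool_pos: [0.6125, 0.1986, 0.2402]
ee_rot: [-3.141, -0.001, 2.881]
wrist_force: [-1.0, 1.3, -3.3]
width: 0.0048
finger_force: 30.0
```

Emit:
{"name": "carry_out", "arguments": {
  "commands": [
    [0, 0, 0.003, 0, 0, 0],
    [0, 0, 0.006, 0, 0, 0],
    [0, 0, 0.008, 0, 0, 0],
    [0, 0, 0.009, 0, 0, 0],
    [0, 0, 0.009, 0, 0, 0]
  ]
}}

```text
time: 8.65
tool_pos: [0.6125, 0.1971, 0.2318]
ee_rot: [-3.141, -0.0, 2.879]
wrist_force: [-0.2, 0.1, -2.5]
width: 0.0046
finger_force: 30.0
```

Now lower slowly until the peg takes the weight.

Emit:
{"name": "carry_out", "arguments": {
  "commands": [
    [0, 0, 0.0005, 0, 0, 0],
    [0, 0, 0.001, 0, 0, 0],
    [0, 0, 0.0015, 0, 0, 0],
    [0, 0, 0.002, 0, 0, 0],
    [0, 0, 0.002, 0, 0, 0]
  ]
}}

```text
time: 9.15
tool_pos: [0.6127, 0.1973, 0.2308]
ee_rot: [3.141, 0.001, 2.879]
wrist_force: [-0.3, -1.0, 0.8]
width: 0.0044
finger_force: 30.0
```

Run:
```python
from h import *
o=get_obs();print(o["tool_pos"],o["wrist_force"])
s=snapshot("scene")
c=cv2.resize(s["img"][170:300,250:350],(461,600),interpolation=2)
cv2.imwrite("pics/s2.png",np.clip(c.astype(int)*1.7,0,255).astype(np.uint8)[:,:,::-1])
```

```text
[0.61268821 0.19727285 0.23080372] [-0.31543674 -0.96291051  0.77330295]
```

View pics/s2.png

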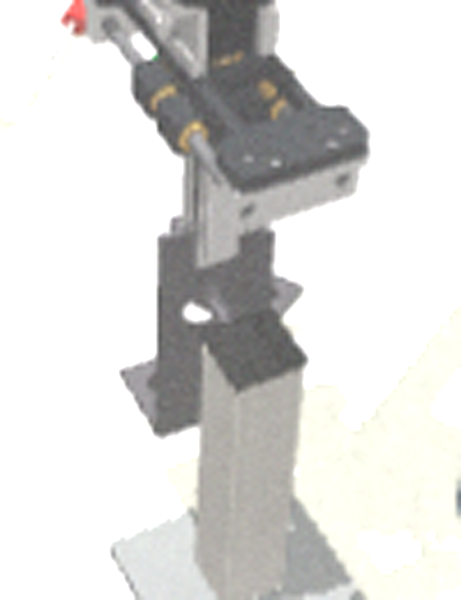

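The peg is through the hole at crop (225,310), and the wrist no longer carries the weight. I'll release with a partial opening.

Emit:
{"name": "carry_out", "arguments": {
  "commands": [
    [0, 0, 0, 0, 0, 0],
    [0, 0, 0, 0, 0, 0],
    [0, 0, 0, 0, 0, 0],
    [0, 0, 0, 0, 0, 0],
    [0, 0, 0, 0, 0, 0]
  ],
  "jaw": 0.4
}}

```text
time: 9.7
tool_pos: [0.6126, 0.1974, 0.2301]
ee_rot: [3.142, 0.0, 2.879]
wrist_force: [0.9, 0.4, 0.2]
width: 0.0369
finger_force: 0.0
```

Emit:
{"name": "carry_out", "arguments": {
  "commands": [
    [0, 0, 0, 0, 0, 0],
    [0, 0, -0.01, 0, 0, 0],
    [0, 0, -0.03, 0, 0, 0],
    [0, 0, -0.055, 0, 0, 0],
    [0, 0, -0.08, 0, 0, 0]
  ]
}}

```text
time: 10.2
tool_pos: [0.6124, 0.1973, 0.3115]
ee_rot: [3.142, 0.0, 2.879]
wrist_force: [0.3, -0.4, -0.0]
width: 0.038
finger_force: 0.0
```

Run:
```python
from h import *
o=get_obs();print(o["tool_pos"],o["wrist_force"],o["time"])
t=snapshot("top");s=snapshot("scene")
a=cv2.resize(s["img"][170:300,250:350],(461,600),interpolation=2);b=cv2.resize(t["img"][140:230,150:250],(333,300),interpolation=2)
out=np.zeros((600,800,3),int);out[:,:461]=a;out[:300,461:794]=b
cv2.imwrite("pics/s3.png",np.clip(out*1.7,0,255).astype(np.uint8)[:,:,::-1])
a=(.6124,.1973,.311,2.88);b=(.59,.06,.34,2.5);c=(.5669,-.2612,.34,2.117);e=(.5669,-.2612,.34,2.117)
print(rel(a,b),rel(b,c),rel(c,(c[0],c[1],.215,c[3])))
```

```text
[0.61242615 0.19729519 0.31154413] [ 0.25284776 -0.44346201 -0.02196611] 10.2
[-0.0139, -0.1384, -0.029, 0.0, 0.0, 0.38] [-0.1737, -0.2712, -0.0, 0.0, 0.0, 0.383] [0.0, 0.0, 0.125, 0.0, 0.0, -0.0]
```

View pics/s3.png

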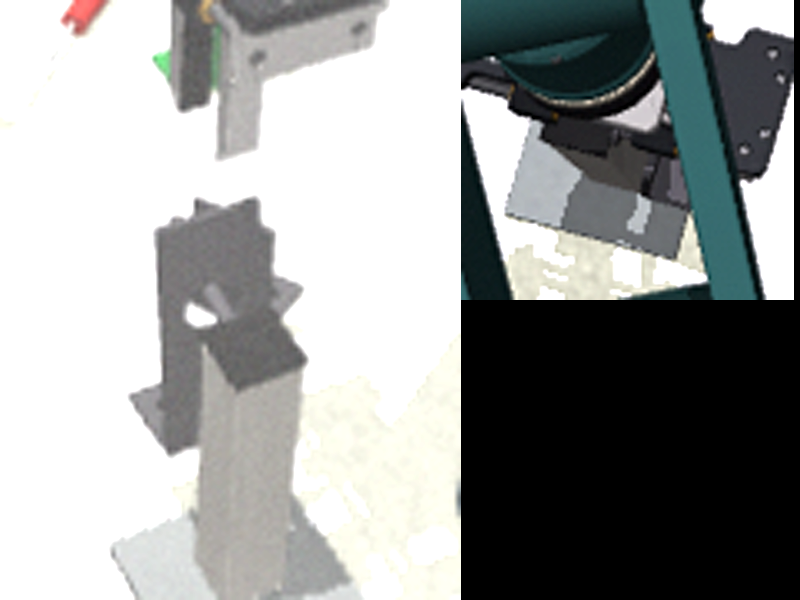

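The bracket hangs by its hole on the peg, well clear of the bench, with its leg between crop (160,235) and (175,450). Next is the lamp.

Emit:
{"name": "carry_out", "arguments": {
  "commands": [
    [-0.0028, -0.0277, -0.006, 0, 0, 0.076],
    [-0.0056, -0.0554, -0.012, 0, 0, 0.152],
    [-0.0083, -0.083, -0.0175, 0, 0, 0.228],
    [-0.0111, -0.1107, -0.023, 0, 0, 0.304],
    [-0.0139, -0.1384, -0.029, 0, 0, 0.38]
  ],
  "jaw": 0.8
}}

```text
time: 10.8
tool_pos: [0.5896, 0.059, 0.338]
ee_rot: [-3.14, -0.001, 2.496]
wrist_force: [-0.1, 0.1, -0.3]
width: 0.0733
finger_force: 0.0
```

Emit:
{"name": "carry_out", "arguments": {
  "commands": [
    [-0.0243, -0.038, 0, 0, 0, 0.0536],
    [-0.0486, -0.0759, 0, 0, 0, 0.1072],
    [-0.073, -0.1139, 0, 0, 0, 0.1608],
    [-0.0973, -0.1518, 0, 0, 0, 0.2144],
    [-0.1216, -0.1898, 0, 0, 0, 0.268]
  ]
}}

```text
time: 11.3
tool_pos: [0.5732, -0.1664, 0.338]
ee_rot: [-3.141, -0.001, 2.229]
wrist_force: [0.5, 1.0, 0.1]
width: 0.0754
finger_force: 0.0
```

Emit:
{"name": "carry_out", "arguments": {
  "commands": [
    [-0.024, -0.0215, 0, 0, 0, 0.038],
    [-0.048, -0.043, 0, 0, 0, 0.077],
    [-0.0719, -0.0646, 0, 0, 0, 0.115],
    [-0.0719, -0.0646, 0, 0, 0, 0.115],
    [-0.0719, -0.0646, 0, 0, 0, 0.115]
  ]
}}

```text
time: 11.8
tool_pos: [0.5666, -0.2615, 0.3377]
ee_rot: [-3.141, -0.002, 2.115]
wrist_force: [-0.2, 0.3, 0.3]
width: 0.0755
finger_force: 0.0
```

Run:
```python
from h import *
o=get_obs();print(np.round(o["tool_pos"],4),np.round(o["ee_rot"],3),o["width"],o["joint_positions"].round(2))
t=snapshot("top");P=cloud(t)
pc=np.array([.6253,.2456]);d=np.array([np.cos(np.radians(75)),np.sin(np.radians(75))])
s=snapshot("scene")
for nm,q in(("top",P),("scene",cloud(s))):
    Q=q.reshape(-1,3);L=(Q[:,:2]-pc)@d;W=(Q[:,:2]-pc)@[-d[1],d[0]]
    m=(L<-.022)&(L>-.14)&(abs(W)<.045)&(Q[:,2]>.07)&(Q[:,2]<.35)
    for a in np.arange(.08,.27,.02):
        k=m&(Q[:,2]>a)&(Q[:,2]<a+.02)
        if k.sum()>5:print(nm,round(a,2),k.sum(),np.round([np.median(L[k]),L[k].min(),L[k].max(),np.median(W[k]),W[k].min(),W[k].max()],3))
```

```text
[ 0.5666 -0.2615  0.3377] [-3.141e+00 -2.000e-03  2.115e+00] 0.07550066711651392 [-0.52  0.28  0.89  0.    1.98 -1.07]
top 0.08 344 [-0.076 -0.094 -0.044  0.002 -0.032  0.028]
top 0.1 174 [-0.058 -0.094 -0.04   0.003 -0.031  0.029]
top 0.12 12 [-0.046 -0.047 -0.043  0.005 -0.03   0.029]
top 0.14 13 [-0.048 -0.049 -0.044  0.008 -0.031  0.029]
top 0.16 16 [-0.05  -0.051 -0.047  0.009 -0.024  0.029]
top 0.18 18 [-0.051 -0.053 -0.025  0.005 -0.026  0.029]
top 0.2 149 [-0.053 -0.083 -0.022 -0.    -0.027  0.03 ]
top 0.22 45 [-0.082 -0.094 -0.05  -0.    -0.028  0.03 ]
top 0.24 92 [-0.055 -0.058 -0.052 -0.    -0.029  0.03 ]
scene 0.08 70 [-0.076 -0.093 -0.036 -0.024 -0.031 -0.009]
scene 0.1 51 [-0.039 -0.085 -0.035 -0.022 -0.031 -0.008]
scene 0.12 49 [-0.04  -0.042 -0.036 -0.019 -0.031 -0.007]
scene 0.14 52 [-0.042 -0.045 -0.039 -0.019 -0.03  -0.007]
scene 0.16 61 [-0.044 -0.05  -0.041 -0.018 -0.03   0.028]
scene 0.18 81 [-0.046 -0.051 -0.042 -0.012 -0.03   0.031]
scene 0.2 156 [-0.047 -0.051 -0.022 -0.002 -0.03   0.031]
scene 0.22 149 [-0.049 -0.089 -0.046 -0.001 -0.03   0.03 ]
scene 0.24 146 [-0.051 -0.058 -0.048  0.    -0.029  0.03 ]
```

Emit:
{"name": "carry_out", "arguments": {
  "commands": [
    [0, 0, 0.03, 0, 0, 0],
    [0, 0, 0.06, 0, 0, 0],
    [0, 0, 0.09, 0, 0, 0],
    [0, 0, 0.115, 0, 0, 0],
    [0, 0, 0.135, 0, 0, 0]
  ]
}}

```text
time: 12.4
tool_pos: [0.5667, -0.2591, 0.2023]
ee_rot: [-3.141, -0.002, 2.119]
wrist_force: [-0.8, 0.0, -0.8]
width: 0.0749
finger_force: 0.0
```

Emit:
{"name": "carry_out", "arguments": {
  "commands": [
    [0, 0, 0, 0, 0, 0],
    [0, 0, 0, 0, 0, 0],
    [0, 0, 0, 0, 0, 0],
    [0, 0, 0, 0, 0, 0],
    [0, 0, 0, 0, 0, 0]
  ],
  "jaw": 0
}}

```text
time: 12.9
tool_pos: [0.5674, -0.2614, 0.2056]
ee_rot: [3.14, 0.002, 2.116]
wrist_force: [-0.5, 0.5, 0.3]
width: 0.0386
finger_force: 0.0
```

Emit:
{"name": "carry_out", "arguments": {
  "commands": [
    [0, 0, 0, 0, 0, 0],
    [0, 0, 0, 0, 0, 0],
    [0, 0, 0, 0, 0, 0],
    [0, 0, 0, 0, 0, 0],
    [0, 0, 0, 0, 0, 0]
  ],
  "jaw": 0
}}

```text
time: 13.4
tool_pos: [0.5663, -0.2616, 0.2042]
ee_rot: [-3.14, 0.0, 2.116]
wrist_force: [-3.4, -1.6, 2.1]
width: 0.0156
finger_force: 30.0
```

Gripped, with low force at the wrist. Turn by 0.925 rad in small rows.

Emit:
{"name": "carry_out", "arguments": {
  "commands": [
    [0, 0, 0, 0, 0, -0.06],
    [0, 0, 0, 0, 0, -0.13],
    [0, 0, 0, 0, 0, -0.2],
    [0, 0, 0, 0, 0, -0.27],
    [0, 0, 0, 0, 0, -0.34]
  ]
}}

```text
time: 13.9
tool_pos: [0.5666, -0.2614, 0.2042]
ee_rot: [-3.141, -0.0, 2.458]
wrist_force: [-2.6, -0.1, 1.1]
width: 0.0162
finger_force: 30.0
```

Emit:
{"name": "carry_out", "arguments": {
  "commands": [
    [0, 0, 0, 0, 0, -0.07],
    [0, 0, 0, 0, 0, -0.14],
    [0, 0, 0, 0, 0, -0.21],
    [0, 0, 0, 0, 0, -0.28],
    [0, 0, 0, 0, 0, -0.34]
  ]
}}

```text
time: 14.4
tool_pos: [0.5667, -0.2611, 0.2042]
ee_rot: [-3.142, -0.0, 2.798]
wrist_force: [-2.2, -0.1, 1.8]
width: 0.0157
finger_force: 30.0
```

Emit:
{"name": "carry_out", "arguments": {
  "commands": [
    [0, 0, 0, 0, 0, -0.07],
    [0, 0, 0, 0, 0, -0.14],
    [0, 0, 0, 0, 0, -0.2],
    [0, 0, 0, 0, 0, -0.245],
    [0, 0, 0, 0, 0, -0.245]
  ]
}}

```text
time: 14.9
tool_pos: [0.5668, -0.2609, 0.2041]
ee_rot: [3.141, -0.0, 3.041]
wrist_force: [-2.3, 0.5, 1.3]
width: 0.0156
finger_force: 30.0
```

```bash
cat > lamp.py <<'E'
from h import *
s=snapshot("scene");t=snapshot("top")
for n,q in(("scene",s),("top",t)):
    Q=cloud(q).reshape(-1,3);r=np.hypot(Q[:,0]-.5669,Q[:,1]+.2612)
    Q=Q[(r<.08)&(Q[:,2]>.14)&(Q[:,2]<.24)]
    if n=="top":Q=Q[Q[:,2]>.225]
    R=cv2.minAreaRect(Q[:,:2].astype(np.float32)*1000);print(n,len(Q),R)
    f=np.linalg.svd(Q[:,:2]-Q[:,:2].mean(0),full_matrices=False)[2][1];print(np.degrees(np.arctan2(f[1],f[0]))%180)
cv2.imwrite("pics/l.png",cv2.resize(s["img"][60:260,120:360],(720,600),interpolation=2)[:,:,::-1])
E
python3 lamp.py
```

```text
scene 1117 ((567.39404296875, -256.18182373046875), (40.324825286865234, 139.91017150878906), 75.28955841064453)
83.90640499832843
top 132 ((580.6185913085938, -254.67648315429688), (22.014829635620117, 113.8311538696289), 77.70165252685547)
80.32854252637014
```

View pics/l.png

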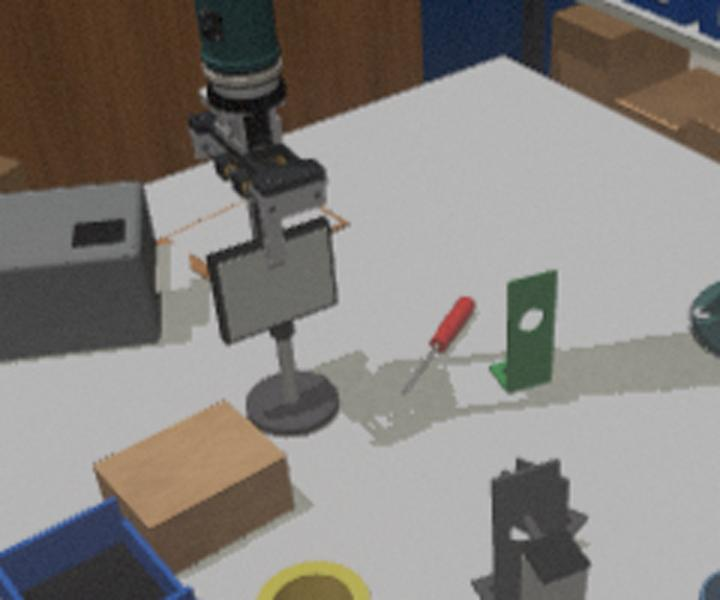

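The light face at crop (275,280) now points towards the hung bracket at (530,510). Release, lift and measure again.

Emit:
{"name": "carry_out", "arguments": {
  "commands": [
    [0, 0, 0, 0, 0, 0],
    [0, 0, 0, 0, 0, 0],
    [0, 0, 0, 0, 0, 0],
    [0, 0, 0, 0, 0, 0],
    [0, 0, 0, 0, 0, 0]
  ],
  "jaw": 0.7
}}

```text
time: 15.5
tool_pos: [0.567, -0.2612, 0.204]
ee_rot: [-3.142, 0.0, 3.041]
wrist_force: [-0.6, -0.0, 0.5]
width: 0.0523
finger_force: 0.0
```

Emit:
{"name": "carry_out", "arguments": {
  "commands": [
    [0, 0, 0, 0, 0, 0],
    [0, 0, -0.03, 0, 0, 0],
    [0, 0, -0.07, 0, 0, 0],
    [0, 0, -0.105, 0, 0, 0],
    [0, 0, -0.14, 0, 0, 0]
  ]
}}

```text
time: 16.0
tool_pos: [0.5667, -0.2611, 0.3458]
ee_rot: [-3.141, 0.001, 3.041]
wrist_force: [0.5, -0.2, -0.8]
width: 0.0657
finger_force: 0.0
```

Emit:
{"name": "carry_out", "arguments": {
  "commands": [
    [0.035, 0, 0, 0, 0, 0],
    [0.075, 0, 0, 0, 0, 0],
    [0.115, 0, 0, 0, 0, 0],
    [0.15, 0, 0, 0, 0, 0],
    [0.18, 0, 0, 0, 0, 0]
  ]
}}

```text
time: 16.5
tool_pos: [0.3861, -0.2427, 0.3445]
ee_rot: [-3.141, 0.001, 3.041]
wrist_force: [0.1, -0.3, -0.0]
width: 0.0657
finger_force: 0.0
```

```bash
python3 lamp.py; python3 -c "
from h import *
print(get_obs()['wrist_force'],get_obs()['tool_pos'])
t=snapshot('top');s=snapshot('scene');o=np.hstack([cv2.resize(s['img'],(400,300)),cv2.resize(t['img'],(400,300))]);cv2.imwrite('pics/f.png',o[:,:,::-1])"
```

```text
scene 1128 ((566.48095703125, -256.66998291015625), (23.33517837524414, 142.9329376220703), 82.38004302978516)
84.0177056072639
top 634 ((566.2190551757812, -261.2452087402344), (18.790733337402344, 138.775634765625), 84.55375671386719)
84.40315787426758
[-1.08016358 -0.56025123 -0.23193622] [ 0.38539119 -0.24277176  0.3458335 ]
```

View pics/f.png

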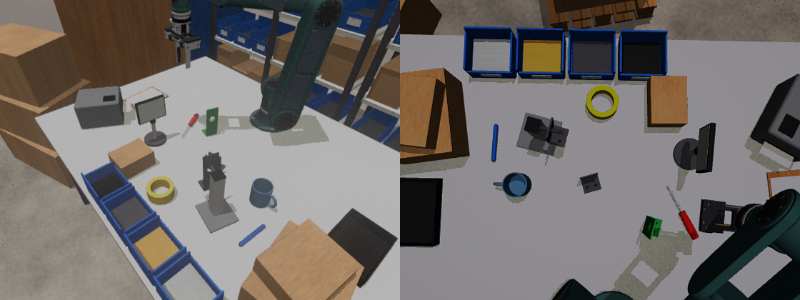

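The lamp now points at 84.4°, against a wanted 84.3°. The bracket still hangs on the peg, the bystanders look unmoved, and the arm is clear. Handing in.

```bash
python3 -c "
from bench import *
print(close_job())"
```

```text
the job is handed in; nothing more can be done
None
```

The tall bracket hangs by its round hole on the stand's peg, clear of the bench, and the lamp's white face points at it to within about 0.1° by my measurement; I handed the job in at about 17 s, with no verdict returned.

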